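# Index the photo turntable and hold the shutter dial on its third click

### The job

Take the product photo of the wooden stamp: turn the round photo turntable by its upright pin a quarter turn clockwise (seen from above, two clicks), until it rests in the click with its orange line at the orange pointer on the stand, the stamp still standing in its middle. Then take the bar of the shutter remote's dial, turn it clockwise three clicks to the third stop and no further, and finish while holding it there: the dial springs back when let go, and the shutter is open only while it is held. Leave the things lying round about alone.

Things in the scene. Friction and masses are not known exactly. Their poses are not given: they have to be found in the camera images.
- photo_stand: Fixed stand of the photo turntable: dark base 160 mm across under a white platter (180 mm across, top 32 mm above the desk). Origin on the desk at the platter's axis. Its -x axis points to the orange pointer on a short foot (95 to 115 mm out); along +y an outrigger carries a phone on edge, 175 to 200 mm out, about 100 mm high. Place and yaw (up to 0.35 rad) vary between starts.
- turntable (a joint): Angle of the platter, rad, clockwise from above positive; 0 at the start, pin on the stand's -y side. A detent every 0.785 rad (45 degrees), in which it stays; about 0.16 N m (2.5 N at the pin) takes it over. At 1.571 (second click) the pin and the orange line stand at the orange pointer, on the stand's -x side. End stops -0.9 and 2.6.
- pin (a point): Middle of the black upright pin on the platter, 56 mm above the desk, 72 mm from the platter's axis. Round, 12 mm across, top 77 mm above the desk; a 20 mm collar at its foot reaches 36 mm. Can be pinched from above and led round its circle, turning between the fingers. Moves with the platter.
- rubber_stamp: Loose wooden stamp, the subject of the photo, 21 x 48 mm and 55 mm high, standing upright on the middle of the platter (top at about 87 mm above the desk). Origin at the centre of its underside, z up. It rides along with the platter.
- remote: Fixed shutter remote: grey box 130 x 94 mm, top 28 mm above the desk, dial in its middle. Origin on the desk under the dial's axis. The dial's white line points along the box's -x at rest; white marks round the dial at every click, a larger orange one at the third. Place and yaw (up to 0.4 rad) vary between starts.
- dial (a joint): Angle of the dial, rad, clockwise from above positive; 0 at rest against a stop. Clicks every 0.419 rad (24 degrees): 0.419, 0.838, third 1.257, fourth 1.676; end stop 2.1. A return spring pulls it back to 0 with about 0.1 N m; the clicks add a ripple of 0.07 N m (harder just after a click, easier just before the next), so it must be held to stay.
- dial_grip (a point): Point on the dial's vertical axis at the height to grip its bar, 61 mm above the desk. Black bar 50 mm long (along the box's x at rest, so the fingers close along the box's y), 14 mm thick, 38 to 72 mm above the desk, on a 58 mm disc whose top is at 38 mm.
- mug: Bystander: patterned white mug with a handle, 78 x 108 x 89 mm, loose, behind the remote. Origin at the centre of its underside.
- glue_stick: Bystander: red and blue glue stick standing upright, 25 mm across, 82 mm high, loose, behind the gap between turntable and remote. Origin at the centre of its underside.
- stapler: Bystander: teal stapler, 34 x 130 x 33 mm, loose, at the right edge. Origin at the centre of its underside.
- notes_small: Bystander: yellow pad of notes, 67 x 67 x 16 mm, loose, front right. Origin at the centre of its underside.
- pencil_red: Bystander: red pencil, 124 mm long, 8 mm thick, loose, between turntable and remote. Origin at the centre of its underside.
- tea_light: Bystander: tea light in a metal cup, 38 mm across, 17 mm high, loose, front left. Origin at the centre of its underside.

How it is judged:
By the outcome, as a careful person would: the job done as asked, in the order asked, and still so for the second after the job is handed in, while the arm keeps its last pose, push and grip.
It also fails if it takes over 45 s, if anything falls off the work surface, if the arm or the gripper's body presses on something with over 40 N, if the wrist force passes 120 N, or if a joint passes its speed limit or range.

### The arm

A 7-joint arm with a two-finger parallel gripper is mounted at the origin on a cart in front of the work surface, level with it; the furniture and walls round the work are solid. World frame = base frame: x ahead of the robot, y to its left, z up, the work surface at z = 0. Lengths are in mm, angles in rad, forces in N, time in s.
With the tool pointing down it reaches from about 350 to 775 mm from the base axis. Payload 3.1 kg.
Tool frame: the origin (TCP) lies midway between the tips of the shut fingers; the grasp point (between the pads) lies 19 mm behind it; z points along the fingers, y is the line along which they close (so a half turn about z gives the same grasp; the last joint's range is limited). The gripper opens to 85 mm and grips with 20 to 120 N. Pads are 22 mm wide; open, the fingers measure 114 mm over their backs; the gripper's body (76 mm by 85 mm) begins 54 mm behind the grasp point. The pads swing forward as they close: fully open they stand 13 mm farther back than shut.
Start: joints at [1.082, 0.311, 0.014, 1.512, -0.004, 1.319, -0.027], TCP at [237.679, -496.01, 231.304] pointing down, gripper open.
Joint ranges: [-2.7, 2.7], [-0.3, 1.91], [-1.27, 1.3], [0.12, 2.57], [-1.44, 4.58], [0.2, 2.03], [-3.05, 3.05]. Speed limits (rad/s): [2.79, 2.79, 3.14, 3.14, 3.14, 3.14, 3.14].

### API

Orientations are given as a unit quaternion [x, y, z, w].
In Python, from plant import manip, cams, masks_of gives the robot as it stands. Calls block until the motion is done:
- manip.movep(position, orientation): joint-space move of the TCP to a pose.
- manip.line_to(position, vel=150, frame=None): straight line of the TCP; frame=None keeps the orientation; vel is the mean speed in mm/s.
- manip.movej(angles): joint-space move.
- manip.set_gripper(opening, effort=None): opening from 0.0 (shut) to 1.0 (fully open); effort is the grip in N (None keeps the last); returns when the fingers have stopped.
- manip.hold(seconds).
- manip.solve_ik(position, orientation): joint angles nearest the present ones, or None.
- manip.state(): the state.
- cams.read_camera(name): name is "side" or "top" or "wrist"; returns a dict with "color" (384x512x3 uint8, red, green, blue), "z_map" (384x512 float32, mm along the optical axis (not along the pixel's ray), 0 where there is no reading), "fovy" (degrees; the focal length in pixels is half the picture's height over the tangent of half this angle, whatever the lens; pixels are square), "cx", "cy" (the principal point, pixels), "k1" (the pictures are not rectified: a ray, as slopes to the right and down, at radius r is drawn at 1 + k1 r^2 times it, then the intrinsics apply), "R" (3x3) and "t" (3): a world point X has camera coordinates R X + t. Camera axes: x right, y down, z forward; pixel columns grow to the right and rows downward; lengths in mm; the calibration is good to about 2 mm. A picture is of the moment at which its call begins.
A pose or a line that the arm cannot do raises manip.MotionError and nothing moves.
- manip.close_job(): hands the job in; it is judged then, once.
Trained networks look in a picture, given as the dict that the camera call returned (one of the last four; its "shot" number tells which), for a name from the list of things; names that differ only in an ending like _2 or _b are one class to them, and where a whole thing is asked for, a point or a joint stands for the part that bears it (a point fixed in the world has none). Each returns a list of dicts, best first, with "score" (0 to 1); they miss things now and then, are a little off and sometimes report something else, mostly with a low value. They report only what shows in the picture. A call takes as long as a camera call.
- masks_of(picture, target): "mask" (384x512 bool, what is visible of it) and "position" ([column, row] in pixels, amid what is visible of it).
The state is a dict: "t": time; "joints": joint angles; "joint_vel": joint speeds; "joint_efforts": joint torques, N m; "tcp_pos": TCP position; "tcp_rot": TCP orientation; "ft_force": force on the tool from outside, world axes, zero at the start; "moment": the same for the moment, N m; "width": opening from 0.0 (shut) to 1.0 (fully open); "finger_force": force on a finger pad.
Only numpy, scipy, OpenCV 4.12 (cv2) and the standard library are available. Lean on these libraries where they do the work, as an engineer would, in place of code of your own. Each camera call takes 0.05 s, during which the arm holds its last target. There are 200 camera calls.

## Working session

There is one attempt and no reset: what is moved stays moved. The work goes in short steps, each a Python script; the robot and the scene stay as the last script left them, time stands still between calls to the robot, and variables do not carry over. Pictures are saved under pics/ and viewed, at most 10 in all, crops included, and the job is handed in when it is done.

```bash
ls; mkdir -p pics; cat > h.py <<'E'
import numpy as np, cv2
from plant import manip, cams, masks_of
def world(p,uv,d=None,z=None):
    """pixels Nx2 -> world; by depth d (along the axis) or plane z"""
    uv=np.atleast_2d(np.asarray(uv,float)); f=192/np.tan(np.radians(p["fovy"])/2)
    K=np.array([[f,0,p["cx"]],[0,f,p["cy"]],[0,0,1]])
    s=cv2.undistortPoints(uv.reshape(-1,1,2),K,np.array([p["k1"],0,0,0.])).reshape(-1,2)
    r=np.c_[s,np.ones(len(s))]; R=np.array(p["R"]);t=np.array(p["t"]);c=-R.T@t; w=r@R
    if z is not None: d=(z-c[2])/w[:,2]
    return c+w*np.asarray(d).reshape(-1,1)
def cloud(p,m):
    v,u=np.nonzero(m&(p["z_map"]>0)); return world(p,np.c_[u,v],p["z_map"][v,u]),np.c_[u,v]
def save(p,n): cv2.imwrite("pics/"+n+".png",p["color"][:,:,::-1])
E
cat > look.py <<'E'
from h import *
import sys
P={n:cams.read_camera(n) for n in("top","side","wrist")}
cv2.imwrite("pics/a.png",cv2.resize(np.hstack([P["top"]["color"],P["side"]["color"]])[:,:,::-1],(800,300)))
save(P["top"],"top")
for n in("top","side"):
  print(n,P[n]["fovy"],P[n]["k1"],(-np.array(P[n]["R"]).T@P[n]["t"]).round())
  for o in("photo_stand","pin","rubber_stamp","remote","dial","dial_grip","turntable","mug","glue_stick","pencil_red","stapler"):
    for k in masks_of(P[n],o)[:2]:
      c,_=cloud(P[n],k["mask"])
      print(o,round(k["score"],2),np.round(k["position"]),k["mask"].sum(),np.percentile(c,[2,50,98],axis=0).round().tolist() if len(c) else None)
print(manip.state())
E
python3 look.py
```

```text
pics
plant.py
top 49.72515045812846 -0.023726320242563534 [ 347. -112. 1282.]
photo_stand 0.62 [179. 194.] 3403 [[474.0, 47.0, 8.0], [553.0, 151.0, 32.0], [642.0, 313.0, 96.0]]
photo_stand 0.42 [256. 160.] 97 [[650.0, -81.0, 1.0], [655.0, -70.0, 76.0], [671.0, -59.0, 85.0]]
pin 0.95 [193. 193.] 2530 [[485.0, 43.0, 25.0], [563.0, 123.0, 32.0], [647.0, 205.0, 38.0]]
rubber_stamp 0.34 [380. 189.] 497 [[527.0, -487.0, -2.0], [580.0, -457.0, 28.0], [645.0, -443.0, 35.0]]
remote 0.96 [293. 214.] 1265 [[426.0, -238.0, 22.0], [485.0, -187.0, 29.0], [552.0, -138.0, 73.0]]
remote 0.5 [253. 160.] 84 [[650.0, -81.0, 15.0], [655.0, -70.0, 77.0], [671.0, -60.0, 85.0]]
dial 0.82 [294. 216.] 255 [[466.0, -213.0, 33.0], [489.0, -187.0, 40.0], [513.0, -165.0, 75.0]]
dial_grip 0.85 [293. 218.] 291 [[464.0, -214.0, 32.0], [489.0, -187.0, 39.0], [516.0, -162.0, 75.0]]
turntable 0.61 [154. 254.] 112 [[357.0, 218.0, 5.0], [372.0, 235.0, 11.0], [390.0, 252.0, 17.0]]
turntable 0.59 [196. 191.] 127 [[554.0, 99.0, 33.0], [564.0, 118.0, 48.0], [579.0, 143.0, 88.0]]
mug 0.77 [292. 144.] 699 [[676.0, -223.0, 6.0]
[... 1630 characters left out ...]
8767,  0.01398928,  1.51147326, -0.00437284,
        1.31920123, -0.02719109]), 'joint_vel': array([-1.11745071e-03, -1.57225694e-04, -7.86997392e-05,  1.20569060e-03,
        8.88081399e-04,  2.12283417e-03,  1.88948031e-03]), 'joint_efforts': array([-9.37687969e-05, -3.79815495e+01,  1.45695023e-01, -2.30857766e+01,
        1.22085214e-02,  1.92060288e-03,  2.39084358e-05]), 'tcp_pos': array([ 237.69422592, -496.01661274,  231.32141328]), 'tcp_rot': array([ 9.75135938e-01,  2.21607537e-01, -1.37095011e-05,  3.51758943e-05]), 'ft_force': array([-0.49054422,  0.61416975,  0.10306746]), 'moment': array([ 0.02114823, -0.01280618,  0.0330761 ]), 'finger_force': 0.0, 'width': 1.0003264783808439}
```

View pics/top.png

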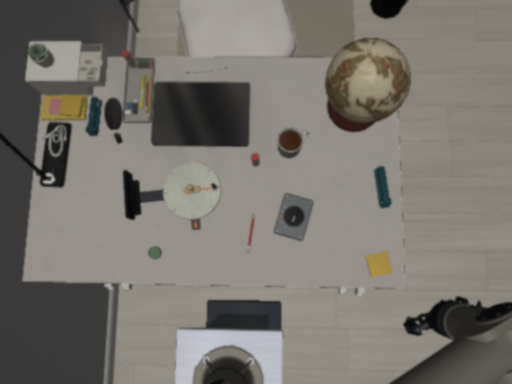

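View pics/a.png

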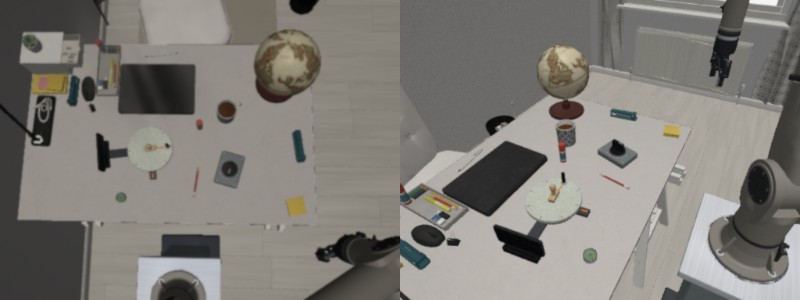

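The top picture shows the platter around (192,191), with the pin at (214,186), the pointer at (196,224), the phone at (130,195) and the remote at (294,217). Next I'll fit the exact geometry.

```bash
cat > fit.py <<'E'
from h import *
from scipy.optimize import least_squares
def circ(q):
    s=least_squares(lambda a:np.hypot(*(q-a[:2]).T)-a[2],[*q.mean(0),90.],loss="soft_l1"); return s.x
def fit(p,tag):
    c,uv=cloud(p,np.ones((384,512),bool)); col=p["color"][uv[:,1],uv[:,0]].astype(int)
    near=lambda xy,r:np.hypot(*(c[:,:2]-xy).T)<r
    pl=near([565,125],115)&(abs(c[:,2]-32)<5)&(col.min(1)>110)
    if pl.sum()>300:
        h=cv2.convexHull(c[pl][:,:2].astype(np.float32))[:,0]; a=circ(h.astype(float)); print(tag,"platter",a.round(1),np.median(c[pl][:,2]).round(1))
        tall=near(a[:2],85)&(c[:,2]>50)&(c[:,2]<95); r=np.hypot(*(c[:,:2]-a[:2]).T)
        pin=tall&(r>55); 
        if pin.sum(): 
            q=c[pin]; m=(q.min(0)+q.max(0))/2; print(" pin",pin.sum(),q.min(0).round(),q.max(0).round(),np.median(q,0).round(1),"ang",np.degrees(np.arctan2(*(np.median(q,0)[:2]-a[:2])[::-1])).round(1))
            top=pin&(c[:,2]>73)
            if top.sum(): print(" pintop",top.sum(),c[top].mean(0).round(1))
        st=tall&(r<40); print(" stamp",st.sum(),np.median(c[st],0).round(1))
        o=near(a[:2],125)&(c[:,2]<50)&(col[:,0]>col[:,2]+70)&(r>80)
        if o.sum(): print(" orange out",o.sum(),c[o].mean(0).round(1),"ang",np.degrees(np.arctan2(*(c[o].mean(0)[:2]-a[:2])[::-1])).round(1))
    bx=near([488,-187],95)&(c[:,2]>21)&(c[:,2]<34)
    if bx.sum()>100:
        R=cv2.minAreaRect(c[bx][:,:2].astype(np.float32)); print(tag,"box",bx.sum(),R,np.median(c[bx][:,2]))
        b=near([488,-187],50)&(c[:,2]>62); print(" bar",b.sum(),cv2.minAreaRect(c[b][:,:2].astype(np.float32)),c[b].mean(0).round(1),np.median(c[b],0).round(1))
E
python3 - <<'E'
from fit import *
for n in("top","side"): fit(cams.read_camera(n),n)
q=manip.state()["joints"]
print(manip.solve_ik([430,0,330],[1,0,0,0]))
print(manip.solve_ik([550,40,330],[1,0,0,0]), manip.solve_ik([480,-150,330],[1,0,0,0]))
w=cams.read_camera("wrist"); print(w["fovy"],w["k1"],-np.array(w["R"]).T@w["t"],w["R"])
E
```

```text
top platter [566.3 125.4  89.2] 32.2
 pin 18 [569.  48.  59.] [580.  57.  81.] [574.   53.   74.5] ang -83.9
 pintop 13 [575.6  53.1  76.2]
 stamp 49 [564.9 120.   83.3]
 orange out 8 [461.3 112.7  15. ] ang -173.1
top box 1003 ((489.617431640625, -188.63043212890625), (93.66358184814453, 129.5437469482422), 74.6740493774414) 27.54849609870689
 bar 80 ((490.049072265625, -188.64846801757812), (13.801393508911133, 49.402774810791016), 74.51624298095703) [ 489.4 -188.4   71.3] [ 489.3 -189.4   71.2]
side platter [567.  128.4  89.2] 30.8
 pin 43 [570.  52.  51.] [580.  63.  77.] [573.2  59.5  67.6] ang -84.9
 pintop 13 [574.7  56.9  75.3]
 stamp 86 [564.2 129.2  77.8]
 orange out 22 [462.8 113.5  13.9] ang -171.9
side box 626 ((490.9948425292969, -184.36167907714844), (94.38448333740234, 130.69219970703125), 74.46798706054688) 26.302673645084326
 bar 76 ((489.794189453125, -184.326171875), (14.64631175994873, 49.651206970214844), 76.42666625976562) [ 489.2 -183.    68.3] [ 488.8 -182.9   68.9]
[ 0.4904908   0.04981949 -0.5526531   1.59399779  0.02620112  1.50520456
 -1.63412181]
[ 0.28774952  0.3321743  -0.55390892  1.28989636  0.17238753  1.56639339
 -1.81289702] [ 0.4857739   0.1930788  -0.2651922   1.43017522  0.05036521  1.52498822
 -1.34781697]
66.86272846396781 -0.04342511903035836 [ 307.08015189 -462.69982095  373.91779671] [[ 4.32029679e-01 -9.01859202e-01  5.79880806e-04]
 [-8.59355022e-01 -4.11473096e-01  3.03642614e-01]
 [-2.73604280e-01 -1.31680945e-01 -9.52785824e-01]]
```

```bash
cat >> h.py <<'E'
def quat(deg): a=np.radians(deg)/2; return [float(np.cos(a)),float(np.sin(a)),0.,0.]
E
python3 - <<'E'
from fit import *
def ik(p,d):
    j=manip.solve_ik(p,quat(d)); return None if j is None else j.round(2)
for d in(97,52,7,-83,-128,-173): 
    a=np.radians(d if d>0 else d+180); p=[566+72*np.sin(-0)+72*np.cos(np.radians((d%180)+180)),127+72*np.sin(np.radians((d%180)+180)),45]
    print(d,np.round(p),ik(p,d),ik([p[0],p[1],200],d))
for d in(-15.5,-87.5,164.5,92.5): print(d,ik([490,-187,42],d),ik([490,-187,200],d))
manip.movep([520,-30,280],quat(52))
print(manip.state()["joints"].round(2))
w=cams.read_camera("wrist"); save(w,"w1"); fit(w,"wrist")
E
```

```text
97 [575.  56.  45.] [ 0.35  0.64 -0.69  1.65  0.46  1.02 -0.37] [ 0.38  0.48 -0.74  1.46  0.33  1.32 -0.27]
52 [522.  70.  45.] [ 0.27  0.52 -0.58  1.8   0.34  0.93 -1.12] [ 0.36  0.36 -0.7   1.61  0.24  1.26 -1.04]
7 [495. 118.  45.] [ 0.26  0.51 -0.69  1.85  0.4   0.93 -2.07] [ 0.34  0.34 -0.78  1.65  0.25  1.25 -1.94]
-83 [575.  56.  45.] [-0.84  0.81  1.12  1.7  -0.79  1.16 -2.51] [-0.84  0.59  1.13  1.51 -0.53  1.38 -2.7 ]
-128 [522.  70.  45.] [ 0.58  0.72 -1.08  1.79  0.72  1.09  1.72] [ 0.6   0.48 -1.08  1.6   0.44  1.32  1.94]
-173 [495. 118.  45.] [ 0.37  0.57 -0.85  1.84  0.52  0.97  0.98] [ 0.42  0.37 -0.9   1.65  0.3   1.27  1.16]
-15.5 [ 0.44  0.45 -0.14  1.82  0.08  0.87 -1.58] [ 0.47  0.29 -0.17  1.63  0.05  1.23 -1.55]
-87.5 [ 0.27  0.45  0.08  1.83 -0.04  0.87 -2.73] [ 0.34  0.28 -0.01  1.63  0.    1.23 -2.77]
164.5 [ 0.71  0.5  -0.5   1.81  0.3   0.91  1.38] [ 0.75  0.33 -0.54  1.62  0.17  1.25  1.48]
92.5 [ 0.65  0.49 -0.42  1.81  0.25  0.9   0.16] [ 0.65  0.31 -0.41  1.62  0.13  1.24  0.26]
[ 0.43  0.27 -0.51  1.48  0.13  1.42 -0.75]
wrist platter [566.6 124.5  87.9] 32.0
 pin 106 [570.  47.  54.] [582.  59.  79.] [576.2  52.8  76.5] ang -82.3
 pintop 95 [576.4  53.2  76.6]
 stamp 337 [567.1 119.   84.6]
 orange out 87 [484.3  98.4  18.4] ang -162.4
wrist box 3272 ((491.50860595703125, -188.66981506347656), (94.0700454711914, 129.9525146484375), 74.38829803466797) 27.896041483937665
 bar 413 ((490.958984375, -188.9396514892578), (15.026032447814941, 48.637454986572266), 74.43643188476562) [ 491.8 -186.8   70.1] [ 491.7 -186.6   71.4]
```

```bash
python3 - <<'E'
from fit import *
manip.movep([560,80,230],quat(97))
print(manip.state()["joints"].round(2),manip.state()["tcp_pos"])
w=cams.read_camera("wrist"); save(w,"w2"); fit(w,"wrist")
E
```

```text
[ 0.3   0.42 -0.67  1.45  0.26  1.36 -0.26] [560.03638867  79.34190059 229.38990249]
wrist platter [567.2 124.7  88.9] 32.0
 pin 154 [571.  49.  50.] [581.  60.  79.] [575.6  56.8  75.7] ang -83.0
 pintop 94 [576.   54.7  76.5]
 stamp 318 [567.  122.2  85.1]
 orange out 79 [462.8 111.4  15.6] ang -172.7
wrist box 1667 ((501.1211242675781, -170.84329223632812), (56.04171371459961, 119.12432861328125), 74.5240478515625) 28.066319660839895
 bar 4 ((486.943115234375, -181.2633514404297), (0.9291454553604126, 2.6675844192504883), 34.5794792175293) [ 487.2 -181.3   63.6] [ 487.1 -181.5   63.8]
```

View pics/w2.png

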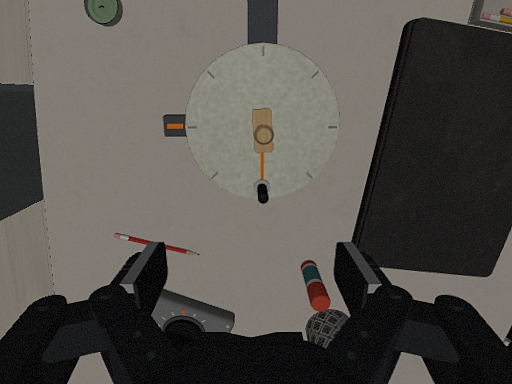

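The wrist view shows the pin at (263,192), the stamp at (263,132) and the orange pointer at (175,126). The numbers agree: axis (567,125), stand yaw 7°. I'll pinch the pin and lead it round now.

```bash
python3 - <<'E'
from fit import *
A=np.array([567.2,125.0]); 
def P(d,z): return [*(A+72*np.array([np.cos(np.radians(d+180)),np.sin(np.radians(d+180))])),z]
manip.set_gripper(0.6,25)
manip.movep(P(97,110),quat(97))
manip.line_to(P(97,45),vel=80)
manip.set_gripper(0.0,25)
s=manip.state(); print(s["t"],s["width"],s["finger_force"],s["ft_force"].round(1),s["tcp_pos"].round(1))
for d in np.linspace(97,7,10)[1:]:
    manip.line_to(P(d,45),vel=40,frame=quat(d))
    s=manip.state(); print(round(d),round(s["t"],2),s["width"].round(3),s["ft_force"].round(1),s["moment"].round(2),s["tcp_pos"].round(1))
w=cams.read_camera("wrist"); save(w,"w3"); fit(w,"wrist")
E
```

```text
6.4417 0.12914092964905902 25.155104398727417 [-0.3 -0.4  2.1] [576.5  53.5  45.5]Traceback (most recent call last):
  File "<stdin>", line 11, in <module>
AttributeError: 'float' object has no attribute 'round'
```

```bash
python3 - <<'E'
from fit import *
A=np.array([567.2,125.0]); 
def P(d,z): return [*(A+72*np.array([np.cos(np.radians(d+180)),np.sin(np.radians(d+180))])),z]
for d in np.linspace(97,7,10)[2:]:
    manip.line_to(P(d,45),vel=40,frame=quat(d))
    s=manip.state(); print(round(d),round(s["t"],2),round(s["width"],3),s["ft_force"].round(1),s["moment"].round(2),s["tcp_pos"].round(1))
w=cams.read_camera("wrist"); save(w,"w3"); fit(w,"wrist")
E
```

```text
77 7.38 0.134 [ 0.7 -0.7  5.9] [-0.01 -0.03  0.01] [551.5  55.   45.5]
67 7.84 0.129 [-0.9 -0.3  6.8] [ 0.07  0.25 -0.09] [538.8  59.3  45.5]
57 8.31 0.132 [-1.5  0.6  5.3] [ 0.05  0.17 -0.02] [528.   65.2  45.4]
47 8.78 0.128 [0.  0.2 5.5] [-0.04 -0.12  0.05] [518.9  72.3  45.4]
37 9.24 0.13 [ 0.5 -0.8  5.8] [-0.15 -0.15  0.04] [510.7  81.4  45.4]
27 9.71 0.13 [-0.6  0.9  6.4] [ 0.1   0.05 -0.05] [503.5  93.   45.5]
17 10.18 0.133 [0.1 1.3 6.2] [ 0.27  0.12 -0.02] [498.7 105.1  45.4]
7 10.64 0.129 [0.3 0.  6.4] [0.04 0.01 0.03] [496.4 116.6  45.4]
wrist platter [566.4 125.4  87.5] 32.0
 pin 5165 [483.  80.  50.] [513. 155.  95.] [504.6 116.7  77.6] ang -172.0
 pintop 3414 [502.4 117.2  85.4]
 stamp 2365 [564.9 124.8  85.3]
```

View pics/w3.png

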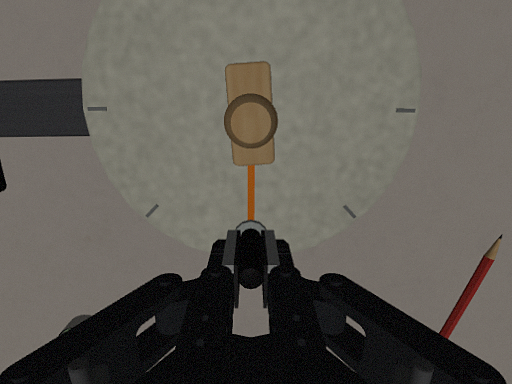

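The stamp still stands at the middle (250,115), and the pin is gripped at (250,245) with the orange line pointing to it. Next: release, rise, check, then move over to the dial.

```bash
python3 - <<'E'
from fit import *
manip.set_gripper(0.5,25); manip.hold(0.2)
p=manip.state()["tcp_pos"]; manip.line_to([p[0],p[1],130],vel=80)
manip.line_to([p[0]-30,p[1]-20,230],vel=150)
w=cams.read_camera("wrist"); save(w,"w4"); fit(w,"after")
manip.movep([491,-187,220],quat(164.5))
print(manip.state()["joints"].round(2))
w=cams.read_camera("wrist"); save(w,"w5"); fit(w,"dial")
print(manip.state()["t"])
cv2.imwrite("pics/w45.png",cv2.resize(np.hstack([cv2.imread("pics/w4.png"),cv2.imread("pics/w5.png")]),(800,300)))
E
```

```text
after platter [566.8 125.   88.9] 32.0
 pin 135 [490. 110.  51.] [501. 121.  79.] [497.1 115.5  76.5] ang -172.3
 pintop 103 [495.7 115.7  76.8]
 stamp 364 [563.8 124.2  84.9]
 orange out 81 [466.6 112.3  17.8] ang -172.8
after box 4648 ((491.0076599121094, -187.94155883789062), (94.2139892578125, 130.9751434326172), 74.93485260009766) 28.047066197403552
 bar 599 ((490.6156005859375, -188.6985626220703), (16.162214279174805, 49.01030731201172), 74.4478530883789) [ 488.1 -184.4   69.3] [ 487.3 -184.5   70.6]
[ 0.61  0.29 -0.35  1.59  0.1   1.28  1.54]
dial platter [566.4 123.4  87.6] 31.8
 stamp 0 [nan nan nan]
 orange out 115 [466.8 112.2  18.4] ang -173.5
dial box 6331 ((490.3574523925781, -189.16226196289062), (94.25263214111328, 127.82449340820312), 74.51055145263672) 27.901692246798348
 bar 29212 ((490.6748352050781, -187.72898864746094), (99.92488098144531, 48.19483947753906), 74.45661163330078) [ 481.1 -186.4  283.3] [ 479.3 -187.5  293.1]
16.2333
  return _methods._mean(a, axis=axis, dtype=dtype,
  ret = um.true_divide(
```

View pics/w45.png

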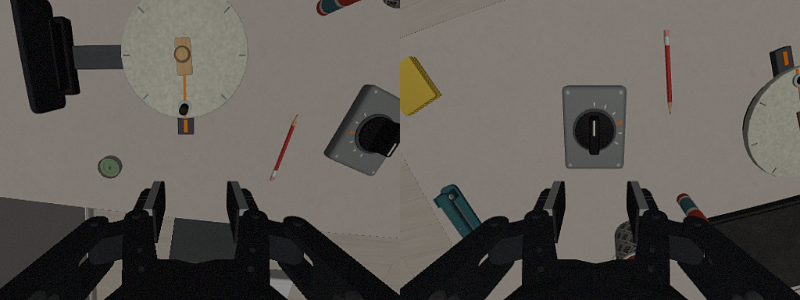

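The left half shows the orange line, pin (184,105) and pointer (186,126) lined up, at −172.5° against −172.8°, with the stamp upright. The right half shows the dial at (594,130) with its white line pointing up (box −x) and the orange mark to the right. I'll grip the bar and turn it.

```bash
python3 - <<'E'
from fit import *
C=[490.6,-188.2]
manip.movep([*C,110],quat(164.5))
manip.line_to([*C,43],vel=80)
manip.set_gripper(0.0,60)
def pr(k):
    s=manip.state(); q=s["tcp_rot"]; print(k,round(s["t"],2),round(s["width"],3),s["ft_force"].round(1),s["moment"].round(2),s["tcp_pos"].round(1),"yaw",np.degrees(2*np.arctan2(q[1],q[0])).round(2))
pr("grip")
for d in np.arange(8,73,8):
    manip.movep([*C,43],quat(164.5-d)); pr(d)
manip.hold(0.3); pr("end")
w=cams.read_camera("wrist"); save(w,"w6"); fit(w,"w")
t=cams.read_camera("top"); fit(t,"top"); s=cams.read_camera("side"); save(s,"s6"); fit(s,"side")
E
```

```text
grip 18.1 0.153 [-1.3 -2.2  4.6] [-0.11  0.25  0.1 ] [ 490.9 -188.8   43.7] yaw 164.49
8 18.35 0.153 [-1.1 -1.5  5.7] [-0.17  0.26  0.12] [ 491.  -188.7   43.7] yaw 156.71
16 18.6 0.152 [-0.7 -0.5  5.3] [-0.08  0.25 -0.02] [ 491.1 -188.6   43.7] yaw 148.69
24 18.85 0.153 [-0.4 -0.3  5.6] [-0.06  0.21  0.09] [ 491.1 -188.6   43.7] yaw 140.7
32 19.1 0.148 [-1.1 -0.3  6.1] [-0.1   0.22  0.19] [ 491.2 -188.5   43.7] yaw 132.73
40 19.35 0.154 [-1.7 -0.6  5.8] [-0.04  0.16  0.03] [ 491.2 -188.4   43.7] yaw 124.7
48 19.6 0.154 [-0.9 -1.2  6.2] [-0.17  0.18  0.04] [ 491.3 -188.4   43.8] yaw 116.72
56 19.85 0.151 [-1.8 -0.   5.6] [-0.11  0.13  0.19] [ 491.4 -188.4   43.7] yaw 108.81
64 20.1 0.152 [-0.6  0.2  5.6] [-0.13  0.1   0.1 ] [ 491.5 -188.4   43.7] yaw 100.79
72 20.35 0.152 [ 0.  -0.6  5.2] [-0.06  0.12  0.06] [ 491.6 -188.4   43.7] yaw 92.8
end 20.65 0.15 [-1.4 -0.9  5.4] [-0.1   0.13  0.1 ] [ 491.6 -188.4   43.7] yaw 92.82
w box 18602 ((490.33563232421875, -188.2943115234375), (92.52362823486328, 129.09068298339844), 74.7186279296875) 27.946719359607485
 bar 36309 ((490.7369995117187
[... 155 characters left out ...]
89.3] 32.2
 pin 17 [489. 111.  52.] [499. 122.  80.] [494.9 115.1  74.3] ang -171.7
 pintop 10 [494.1 116.6  76.5]
 stamp 50 [562.1 123.6  81.8]
 orange out 9 [461.7 112.5  15.1] ang -173.0
side platter [566.9 128.6  89.4] 30.9
 pin 51 [489. 116.  50.] [502. 125.  78.] [492.7 122.2  67.4] ang -175.1
 pintop 16 [495.  119.2  75. ]
 stamp 86 [560.6 131.5  78.4]
 orange out 25 [465.3 113.8  15.9] ang -171.7
side box 622 ((489.3184509277344, -184.29200744628906), (96.01150512695312, 132.04644775390625), 75.92327117919922) 26.10632515369656
 bar 3531 ((485.6620178222656, -171.45736694335938), (98.07075500488281, 68.38494873046875), 10.273219108581543) [ 483.6 -161.8  273.6] [ 481.9 -158.3  280.6]
```

View pics/w6.png

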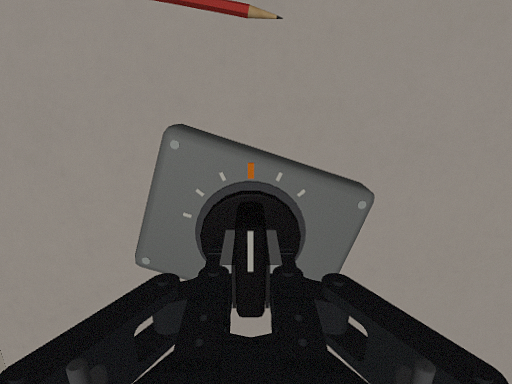

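The white line (250,250) points straight at the orange mark (251,171), and the bar is held firmly between the fingers. Handing in.

```bash
python3 -c "
from plant import manip
print(manip.close_job())"
```

```text
the job is handed in; nothing more can be done
None
```

The turntable rests in its second click with the orange line at the pointer and the stamp standing in the middle; the dial is held at its third click, and the job is handed in.

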